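Check the brake lever of the plaster-turning wheel

TASK

Check the hand brake of the plaster-turning wheel: with the outside of the fingers press the red lever towards its bar until it comes up against its stop, let it spring all the way out, then press it in to the stop again and finish while still holding it there, so that the gap to the bar can be measured. Do not force it past a firm push, do not grip the lever or touch its bar, and leave the blue speed lever and the loose things on the bench as they are.

Things in the scene. Friction and masses are not known exactly. Their poses are not given: they have to be found in the camera images.
- brake_lever (a joint): angle of the RED brake lever: 0 = fully out (sprung), 0.34 rad = pressed in against its slightly rubbery stop, where a gap of about 23 mm to the bar remains (the rubber yields a few hundredths more). A spring pushes it back out: at point brake_press it takes 3 N to start and 8 N to reach the stop.
- brake_press (a point): middle of the pressing area on the red lever's outer face (away from the bar), 105 mm from the pivot; moves with the lever. +x points level into the face, towards the bar (the way to press), +y along the lever to the pivot, z up. Red part 20 mm high, from 75 mm nearer the pivot to 45 mm nearer the tip (22 mm ball); lever 12 mm thick. Only the table lies under it, 130 mm below.
- brake_pivot (a point): the lever's upright hinge axis, at mid-height of the lever; the lever turns counter-clockwise seen from above when pressed in. Fixed to the stand.
- brake_stand: grey stand: the stand's fixed bar is 130 mm above the table, 155 mm long, black 28 mm grip; the red lever lies level beside it, on the robot's side of it. Origin on the table under the middle of the bar; +y along the bar towards the 30 mm square post (85 mm from the origin, 148 mm tall, on a 100 x 90 mm foot), -x the side the lever is on. The pivot is at x -40, y +75 mm. Fixed.
- brake_blade: the red part of the brake lever, that is its outer face, edges and ball tip; origin on the pivot axis, same axes as point brake_press
- brake_inner: bare aluminium inner face of the brake lever, looking at the bar; same origin and axes as the red part
- brake_bar: the fixed bar of the brake stand with its black grip; same origin and axes as the brake stand
- speed_stand: a second stand of the same shape and size with a BLUE speed lever, to be left alone; which of the two stands is on the left varies
- speed_press (a point): point on the outer face of the blue speed lever, 105 mm from its pivot; the lever stays wherever it is set (anywhere in a 0.34 rad swing) and moves if touched
- cup: loose white cup, 72 mm wide, 80 mm tall, origin under its centre
- bowl: loose terracotta bowl, 110 mm wide, 50 mm tall, origin under its centre
- jar: loose amber jar with white cap, 60 mm wide, 85 mm tall, origin under its centre
- turner: loose plaster-turning tool lying on the table, wooden handle 24 mm wide, about 180 mm long along its x axis, 22 mm high

How it is judged (in metres and radians):
On the way, in this order (a step that is already met when the one before it is completed fails the run):
1. the red lever is pressed in to its stop by the fingers (value of joint brake_lever above 0.325 rad and contact force between the fingers and brake_blade above 2 N), for 0.2 s.
2. the red lever is let all the way out again (value of joint brake_lever below 0.03 rad), for 0.2 s.
At the end, for the whole second after the job is handed in: the red lever stands at its stop (0.325 rad or more of its 0.34 rad travel), still, held there by the fingers with more than 2 N (all of step 1 and velocity of joint brake_lever between -0.1 and 0.1 rad/s); the arm keeps its last pose, push and grip.
It fails at once if the red lever is forced (pushed with more than 45 N) (contact force between the arm and brake_blade above 45 N).
It fails at once if the lever is gripped: its inner face is touched (contact force between the arm and brake_inner above 1.5 N).
It fails at once if the bar of the brake is touched (contact force between the arm and brake_bar above 1.5 N).
It fails at once if the blue speed lever is moved (over 8 mm) (distance of speed_press from where it was at the start of the episode above 0.008 m).
It fails at once if a loose thing on the bench is lifted or shifted (over 25 mm) (distance of any of cup, bowl, jar, turner from where it was at the start of the episode above 0.025 m).
It also fails if it takes over 48 s, if anything falls off the work surface, if the arm or the gripper's body presses on something with over 40 N, if the wrist force passes 120 N, or if a joint passes its speed limit or range.

ROBOT

A 7-joint arm with a two-finger parallel gripper is mounted at the origin on the work surface. World frame = base frame: x ahead of the robot, y to its left, z up, the work surface at z = 0. Lengths are in mm, angles in rad, forces in N, time in s.
With the tool pointing down it reaches from about 400 to 850 mm from the base axis. Payload 4.4 kg.
Tool frame: the origin (TCP) lies between the finger pads; the fingertips stand 17 mm ahead of it and the grasp point (between the pads) lies 2 mm behind it; y points along the fingers, x is the direction in which the jaws open and shut, and the axes are right-handed (so a half turn about y gives the same grasp; the last joint's range is limited). The gripper opens to 94 mm and grips with 3 to 60 N. Pads are 16 mm wide; open, the fingers measure 119 mm over their backs; the gripper's body (75 mm by 177 mm) begins 78 mm behind the grasp point.
Start: joints at [-1.329, 0.628, 0.038, 1.517, -0.027, 0.996, -0.02], TCP at [196.902, 619.474, 222.478] pointing down, gripper open.
Joint ranges: [-3.06, 3.06], [-0.37, 2.12], [-1.25, 1.32], [0.18, 2.47], [-1.1, 4.24], [0.23, 1.98], [-2.94, 2.94]. Speed limits (rad/s): [2.57, 2.57, 3.14, 3.14, 3.14, 3.14, 3.14].

INTERFACE

Orientations are given as a unit quaternion [w, x, y, z].
In Python, from workcell import get_obs, read_camera, camera_model, job_done gives the robot as it stands.
- The arm moves only by the tool servo_tool, never from a script. Its argument "rows" is a list that holds one entry, the list of rows, each a list of 7 numbers: the shift along the world's x, y, z in mm, then the turn, a rotation vector about the world's x, y, z in degrees, then the opening, from 0 (shut) to 1 (fully open). In form: [[[dx, dy, dz, wx, wy, wz, grip], ...]]. A call has 1 to 12 rows; each row shifts and turns the pose as measured when the row begins; what a row does not reach is not made up. A row lasts 1/8 s, in which the tool goes at most 62.5 mm and 10.7 degrees, less where a joint would pass 70% of its speed; a pose out of reach is approached as far as the arm can. A call with a gripper value outside its range is refused whole. The fingers move at their own pace and stop on an object; "newtons" is the grip in N (left out, the last holds). Time passes only in rows, so rows that do not move let the fingers close. It gives the time, the measured TCP pose, the force and the opening at its end, in the units of the state.
- get_obs(): the state, without advancing time (a new reading comes with each control period).
- read_camera(name): name is "side" or "top" or "wrist"; returns (picture, depth): 384x512x3 uint8, red, green, blue; 384x512 float32, mm along the optical axis (not along the pixel's ray), 0 where there is no reading.
- camera_model(name): a dict with "vertical_fov" (degrees; the focal length in pixels is half the picture's height over the tangent of half this angle, whatever the lens; pixels are square), "cx", "cy" (the principal point, pixels), "R" (3x3) and "t" (3): a world point X has camera coordinates R X + t; the wrist camera has in their place "hand_eye" (4x4, takes a point from camera to tool coordinates, whose origin is the TCP and whose axes are the tool frame's). Camera axes: x right, y down, z forward; pixel columns grow to the right and rows downward; lengths in mm; the calibration is good to about 2 mm. A picture is of the moment at which its call begins: read the wrist's pose just before it. camera_model takes no time and is no camera call.
- job_done(): hands the job in, once; it reports no verdict.
The state is a dict: "clock": time; "qpos": joint angles; "dq": joint speeds; "joint_torque": joint torques, N m; "ee_pos": TCP position; "orientation": TCP orientation; "force": force on the tool from outside, world axes, zero at the start; "moment": the same for the moment, N m; "gripper_width": finger opening in mm.
Only numpy, scipy, OpenCV 4.12 (cv2) and the standard library are available. Lean on these libraries where they do the work, as an engineer would, in place of code of your own. Each camera call takes 0.05 s, during which the arm holds its last target. There are 200 camera calls.

## Working session

There is one attempt and no reset: what is moved stays moved. The work goes in short steps, Python scripts to look and compute and a tool call to move; the robot and the scene stay as the last step left them, time stands still between calls to the robot, and variables do not carry over. Pictures are saved under pics/ and viewed, about 8 in all and at most 12, crops included, and the job is handed in when it is done.

Besides the shell and the picture viewer there is one more tool, called after "Call:" as name(argument=value, ...), one argument or row to a line, values as JSON. servo_tool: Moves the arm, as the interface text tells. Its arguments: {"type":"object","properties":{"rows":{"type":"array","items":{"type":"array","items":{"type":"array","items":{"type":"number"}}}},"newtons":{"type":"number"}},"required":["rows"]}

```bash
mkdir -p pics
cat > h.py <<'E'
import numpy as np, cv2
from workcell import get_obs, read_camera, camera_model
def snap(n,tag):
    p,d=read_camera(n); cv2.imwrite(f'pics/{tag}.png',p[:,:,::-1]); np.savez(f'pics/{tag}.npz',p=p,d=d); return p,d
def world(n,d):
    m=camera_model(n); f=192/np.tan(np.radians(m['vertical_fov'])/2)
    v,u=np.mgrid[0:384,0:512]
    c=np.stack([(u-m['cx'])/f*d,(v-m['cy'])/f*d,d],-1)
    return (c-np.array(m['t']))@np.array(m['R'])
E
python3 - <<'E'
from h import *
o=get_obs(); print(o)
a,d=snap('top','top0'); b,e=snap('side','side0')
cv2.imwrite('pics/both.png',cv2.resize(np.vstack([a,b])[:,:,::-1],None,fx=.78,fy=.78))
for n,p,d in(('top',a,d),('side',b,e)):
    print({k:np.round(v,3).tolist() if not isinstance(v,str) else v for k,v in camera_model(n).items()})
    W=world(n,d); h=cv2.cvtColor(p,cv2.COLOR_RGB2HSV)
    for nm,lo,hi in(('red',0,5),('red2',173,180),('blue',100,130)):
        m=(h[...,0]>=lo)&(h[...,0]<=hi)&(h[...,1]>140)&(h[...,2]>60)&(d>0)
        if m.sum()>20: print(n,nm,m.sum(),np.percentile(W[m],[1,50,99],axis=0).round().tolist())
E
```

```text
{'clock': 0.0, 'qpos': array([-1.3287996 ,  0.62933348,  0.03844272,  1.51834633, -0.02699529,
        0.99629617, -0.01996692]), 'dq': array([-0.00180524, -0.00082397,  0.00095928, -0.00111553,  0.00025323,
        0.00198351, -0.00061252]), 'joint_torque': array([-1.91909062e-04, -5.49732649e+01,  1.14381921e+00, -1.86629695e+01,
       -5.21460024e-02,  2.36956280e-02,  1.64967491e-04]), 'ee_pos': array([196.70740274, 618.8623902 , 221.56924413]), 'orientation': array([-0.57033138,  0.57112588,  0.41692825, -0.41798108]), 'force': array([ 0.19869261, -0.6079556 , -1.21326479]), 'moment': array([-0.00500913,  0.00123723, -0.01820233]), 'gripper_width': 94.11772866652281}
{'vertical_fov': 53.268, 'cx': 255.757, 'cy': 193.932, 'R': [[0.025, -1.0, -0.003], [-0.982, -0.024, -0.19], [0.189, 0.008, -0.982]], 't': [-5.954, 566.041, 1223.176]}
top red 103 [[475.0, 114.0, -1.0], [492.0, 162.0, 138.0], [521.0, 238.0, 145.0]]
top red2 24 [[486.0, 125.0, 13.0], [503.0, 189.0, 139.0], [528.0, 258.0, 143.0]]
top blue 2097 [[15.0, -300.0, 125.0], [94.0, 650.0, 191.0], [478.0, 715.0, 336.0]]
{'vertical_fov': 49.522, 'cx': 258.523, 'cy': 184.326, 'R': [[0.701, -0.713, -0.015], [-0.423, -0.399, -0.814], [0.574, 0.577, -0.581]], 't': [-365.6, 321.178, 1008.68]}
side red 138 [[472.0, 112.0, 124.0], [490.0, 164.0, 138.0], [514.0, 235.0, 144.0]]
side blue 2199 [[16.0, -310.0, 11.0], [68.0, 614.0, 141.0], [476.0, 818.0, 221.0]]
```

View pics/both.png

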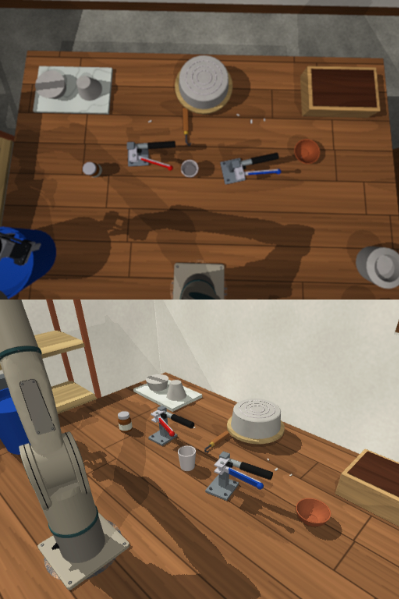

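The red brake stand is on the left, with its post to the left and its ball tip to the right next to the cup. The blue stand is to the right. Next I'll measure the lever line and its neighbours.

Run:
```python
from h import *
out=[]
for n in('top','side'):
    z=np.load(f'pics/{n}0.npz'); p,d=z['p'],z['d']; W=world(n,d); h=cv2.cvtColor(p,cv2.COLOR_RGB2HSV)
    m=((h[...,0]<=5)|(h[...,0]>=172))&(h[...,1]>140)&(h[...,2]>60)&(d>0)&(W[...,2]>115)&(W[...,2]<155)&(W[...,0]>440)&(W[...,0]<560)&(W[...,1]>90)&(W[...,1]<260)
    P=W[m]; 
    vx,vy,x0,y0=cv2.fitLine(P[:,:2].astype(np.float32),cv2.DIST_HUBER,0,.01,.01).ravel()
    s=(P[:,:2]-[x0,y0])@[vx,vy]; q=(P[:,:2]-[x0,y0])@[-vy,vx]
    print(n,m.sum(),'dir',vx,vy,'c',x0,y0,'s',np.percentile(s,[0,2,98,100]).round(),'perp',np.percentile(q,[2,50,98]).round(1),'z',np.percentile(P[:,2],[2,50,98]))
    for a in(np.percentile(s,1),np.percentile(s,99)): print('end',(x0+a*vx,y0+a*vy))
    # dark grip
    g=(h[...,2]<45)&(W[...,2]>125)&(W[...,2]<165)&(W[...,0]>480)&(W[...,0]<600)&(W[...,1]>60)&(W[...,1]<260)&(d>0)
    G=W[g]; print('grip',g.sum(),cv2.fitLine(G[:,:2].astype(np.float32),cv2.DIST_HUBER,0,.01,.01).ravel() if g.sum()>5 else 0, np.percentile(G,[2,98],axis=0).round().tolist())
    # objects: above-table blobs
    R=(W[...,2]>25)&(W[...,2]<180)&(W[...,0]>380)&(W[...,0]<640)&(abs(W[...,1])<480)&(d>0)
    k,l,st,_=cv2.connectedComponentsWithStats(R.astype(np.uint8))
    for i in range(1,k):
        if st[i,4]>30: Q=W[l==i]; print(' blob',st[i,4],np.percentile(Q,[1,99],axis=0).round().tolist())
    u0,v0=(120,160) if n=='top' else (140,100)
    c=cv2.resize(p[v0:v0+110,u0:u0+150],None,fx=4,fy=4,interpolation=cv2.INTER_CUBIC); out.append(c)
cv2.imwrite('pics/crop0.png',cv2.resize(np.vstack(out)[:,:,::-1],None,fx=.68,fy=.68))
```

```text
top 114 dir 0.2692631 0.96306664 c 495.82303 174.09204 s [-62. -61.  63.  67.] perp [-7.2 -0.   5.6] z [123.23991404 138.78174237 144.35704716]
end (np.float64(479.30423774930205), np.float64(115.00968998563906))
end (np.float64(513.4921724599033), np.float64(237.28883148970854))
grip 284 [ 1.8183652e-01 -9.8332876e-01  5.6957166e+02  1.6893962e+02] [[547.0, 110.0, 128.0], [585.0, 253.0, 147.0]]
 blob 213 [[527.0, -479.0, 25.0], [633.0, -397.0, 54.0]]
 blob 962 [[478.0, 110.0, 114.0], [588.0, 294.0, 156.0]]
 blob 996 [[446.0, -307.0, 51.0], [550.0, -118.0, 157.0]]
 blob 185 [[458.0, 15.0, 28.0], [524.0, 83.0, 86.0]]
 blob 320 [[451.0, 434.0, 28.0], [507.0, 479.0, 89.0]]
side 138 dir 0.2708729 0.96261513 c 492.35794 173.25598 s [-64. -61.  63.  67.] perp [-8.9  0.1  6. ] z [124.71576566 137.64312812 143.34913064]
end (np.float64(475.60874022989617), np.float64(113.73347350704489))
end (np.float64(509.8026688350386), np.float64(235.25022253953478))
grip 258 [ 1.7164728e-01 -9.8515844e-01  5.6342542e+02  1.6860101e+02] [[541.0, 107.0, 127.0], [585.0, 255.0, 147.0]]
 blob 877 [[474.0, 107.0, 29.0], [584.0, 294.0, 156.0]]
 blob 318 [[448.0, 434.0, 26.0], [501.0, 478.0, 90.0]]
 blob 522 [[452.0, 14.0, 27.0], [521.0, 82.0, 83.0]]
 blob 1603 [[444.0, -312.0, 31.0], [542.0, -125.0, 155.0]]
 blob 580 [[523.0, -479.0, 25.0], [630.0, -399.0, 52.0]]
```

View pics/crop0.png

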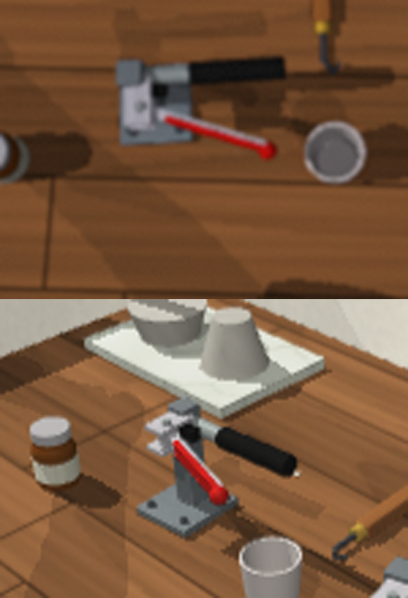

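The lever is 0.45 rad from the bar, which matches fully out. The pivot is at about (520, 265) and the press point at about (486, 165). Next I'll get the tool axes.

Run:
```python
from h import *
from scipy.spatial.transform import Rotation as R
o=get_obs(); q=o['orientation']; M=R.from_quat(np.r_[q[1:],q[0]]).as_matrix(); print(M.round(3)); print('jaw yaw',np.degrees(np.arctan2(M[1,0],M[0,0])))
print(camera_model('wrist'))
```

```text
[[ 0.303 -0.    -0.953]
 [ 0.953 -0.002  0.303]
 [-0.002 -1.    -0.   ]]
jaw yaw 72.36471134160553
{'vertical_fov': 64.9792112947571, 'cx': 255.96900126001378, 'cy': 191.62551339000277, 'hand_eye': array([[ 9.99999529e-01,  6.13233216e-04, -7.52317561e-04,
        -5.88270408e-03],
       [ 8.96976176e-04, -2.87800369e-01,  9.57690004e-01,
        -1.61560665e+02],
       [ 3.70770049e-04, -9.57690227e-01, -2.87800783e-01,
         8.44832499e+01],
       [ 0.00000000e+00,  0.00000000e+00,  0.00000000e+00,
         1.00000000e+00]])}
```

Call:
servo_tool(
  rows=[
    [[23,-45,0,0,0,-8,0],[23,-45,0,0,0,-8,0],[23,-45,0,0,0,-8,0],[23,-45,0,0,0,-8,0],[23,-45,0,0,0,-8,0],[23,-45,0,0,0,-8,0],[23,-45,0,0,0,-8,0],[23,-45,0,0,0,-8,0],[23,-45,0,0,0,-7,0],[23,-45,0,0,0,-7,0],[0,0,0,0,0,0,0],[0,0,0,0,0,0,0]],
  ],
  newtons=30,
)

```text
clock: 1.6
ee_pos: [428.5, 153.8, 218.8]
orientation: [0.706, -0.705, 0.051, -0.049]
force: [0.0, 0.8, -1.1]
gripper_width: 0.2
```

```bash
cat >> h.py <<'E'
from scipy.spatial.transform import Rotation as Rot
def wristworld(d,o):
    m=camera_model('wrist'); f=192/np.tan(np.radians(m['vertical_fov'])/2); v,u=np.mgrid[0:384,0:512]
    c=np.stack([(u-m['cx'])/f*d,(v-m['cy'])/f*d,d],-1); H=np.array(m['hand_eye']); q=o['orientation']
    return (c@H[:3,:3].T+H[:3,3])@Rot.from_quat(np.r_[q[1:],q[0]]).as_matrix().T+o['ee_pos']
def lever(W,p,d):
    h=cv2.cvtColor(p,cv2.COLOR_RGB2HSV)
    m=((h[...,0]<=5)|(h[...,0]>=172))&(h[...,1]>140)&(h[...,2]>50)&(d>0)&(W[...,2]>112)&(W[...,2]<155)&(W[...,0]>440)&(W[...,0]<580)&(W[...,1]>80)&(W[...,1]<260)
    P=W[m]; T=P[(P[:,2]>136)&(P[:,1]>135)]  # top face
    if len(T)<10: print('few',len(P),len(T)); return
    vx,vy,x0,y0=cv2.fitLine(T[:,:2].astype(np.float32),cv2.DIST_HUBER,0,.01,.01).ravel()
    if vy<0: vx,vy=-vx,-vy
    q=(T[:,:2]-[x0,y0])@[vy,-vx]
    print(len(P),len(T),'lever deg',np.degrees(np.arctan2(vx,vy)).round(2),'x at y=165',x0+(165-y0)*vx/vy,'perp',np.percentile(q,[3,97]).round(1),'y range',np.percentile(P[:,1],[1,99]).round(),'ztop',np.percentile(T[:,2],[50,97]).round(1))
E
python3 - <<'E'
from h import *
o=get_obs(); p,d=snap('wrist','w1'); lever(wristworld(d,o),p,d)
E
```

```text
2273 1410 lever deg 15.95 x at y=165 491.72574 perp [-3.4  3.9] y range [119. 239.] ztop [139.2 140.5]
```

View pics/w1.png

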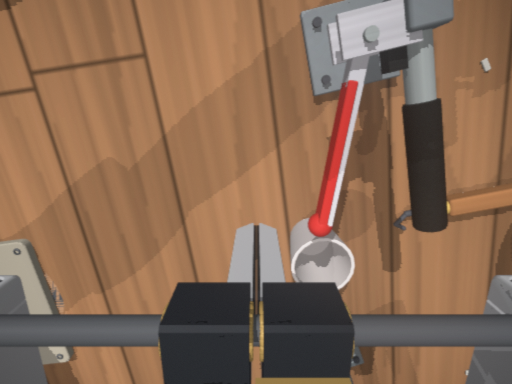

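The wrist view shows the lever's red strip from (350,85) to the ball at (320,225), clear of the fingers. Its line is x ≈ 492 at y = 165 and its top is at z ≈ 140, both as expected. Next I descend on the outer side.

Call:
servo_tool(
  rows=[
    [[3,4,-30,0,0,1,0],[3,4,-30,0,0,1,0],[3,3,-28,0,0,0,0],[7,0,0,0,0,0,0],[7,0,0,0,0,0,0],[7,0,0,0,0,0,0],[0,0,0,0,0,0,0]],
  ],
)

```text
clock: 2.52
ee_pos: [459.5, 173.4, 131.1]
orientation: [0.709, -0.704, 0.031, -0.032]
force: [0.6, 0.1, 1.0]
gripper_width: 1.1
```

Call:
servo_tool(
  rows=[
    [[3,-5,0,0,0,0,0],[4,-2,0,0,0,0,0],[4,0,0,0,0,0,0],[4,0,0,0,0,0,0],[4,0,0,0,0,0,0],[0,0,0,0,0,0,0]],
  ],
)

```text
clock: 3.28
ee_pos: [477.4, 165.4, 131.5]
orientation: [0.709, -0.704, 0.033, -0.03]
force: [-2.6, 0.9, 1.8]
gripper_width: 0.4
```

Call:
servo_tool(
  rows=[
    [[4,0,0,0,0,0,0],[4,-1,0,0,0,0,0],[4,0,0,0,0,0,0],[4,-1,0,0,0,0,0],[4,0,0,0,0,0,0],[0,0,0,0,0,0,0]],
  ],
)

```text
clock: 4.03
ee_pos: [495.3, 162.5, 130.9]
orientation: [0.708, -0.705, 0.035, -0.028]
force: [-5.1, 0.3, 4.1]
gripper_width: 0.0
```

Run:
```python
from h import *
o=get_obs(); p,d=snap('wrist','w2'); lever(wristworld(d,o),p,d)
```

```text
2415 2291 lever deg 4.88 x at y=165 512.0419 perp [-3.8  3.6] y range [149. 239.] ztop [139.3 140.4]
```

View pics/w2.png

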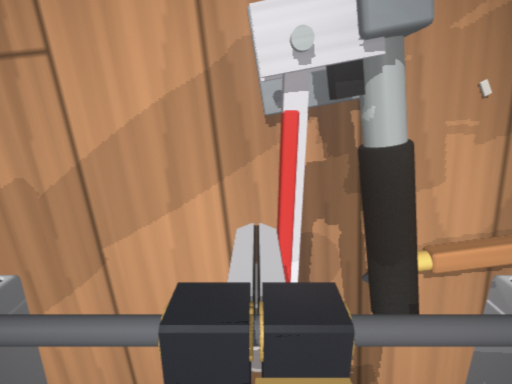

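The fingers (235–282, 225–280) are flat on the red outer face. The lever has turned 11.1° and needs 19.5°, about 15 mm more.

Call:
servo_tool(
  rows=[
    [[4,0,0,0,0,0,0],[4,0,0,0,0,0,0],[3,0,0,0,0,0,0],[2,0,0,0,0,0,0],[2,0,0,0,0,0,0]],
  ],
)

```text
clock: 4.7
ee_pos: [504.7, 161.6, 130.7]
orientation: [0.707, -0.705, 0.039, -0.023]
force: [-6.5, -2.0, 4.7]
gripper_width: 0.6
```

Run:
```python
from h import *
o=get_obs(); p,d=snap('wrist','w3'); lever(wristworld(d,o),p,d);o=get_obs();print(o['ee_pos'],o['force'])
```

```text
2277 2277 lever deg -0.07 x at y=165 521.5524 perp [-3.6  3.5] y range [146. 239.] ztop [139.3 140.4]
[504.87104159 161.60904996 130.74629518] [-5.65536658 -0.72328453  4.63106027]
```

Call:
servo_tool(
  rows=[
    [[4,0,0,0,0,0,0],[3,0,0,0,0,0,0],[3,0,0,0,0,0,0],[3,0,0,0,0,0,0]],
  ],
)

```text
clock: 5.25
ee_pos: [511.4, 161.3, 130.8]
orientation: [0.707, -0.706, 0.042, -0.018]
force: [-7.6, -0.9, 6.7]
gripper_width: 0.7
```

Run:
```python
from h import *
o=get_obs(); p,d=snap('wrist','w4'); lever(wristworld(d,o),p,d);o=get_obs();print(o['ee_pos'],o['force'])
```

```text
2290 2290 lever deg -3.52 x at y=165 528.3669 perp [-3.5  3.4] y range [145. 239.] ztop [139.3 140.4]
[511.65571237 161.31178014 130.7823236 ] [-7.34047017 -0.06382342  5.98736407]
```

Call:
servo_tool(
  rows=[
    [[4,0,0,0,0,0,0],[4,0,0,0,0,0,0],[4,0,0,0,0,0,0]],
  ],
)

```text
clock: 5.68
ee_pos: [513.0, 161.3, 130.7]
orientation: [0.706, -0.706, 0.049, -0.009]
force: [-12.5, -0.9, 12.0]
gripper_width: 0.6
```

Run:
```python
from h import *
o=get_obs(); p,d=snap('wrist','w5'); lever(wristworld(d,o),p,d);o=get_obs();print(o['ee_pos'],o['force'])
```

```text
2301 2301 lever deg -4.41 x at y=165 530.0692 perp [-3.5  3.3] y range [146. 239.] ztop [139.3 140.5]
[512.96667107 161.30914056 130.68786343] [-12.59320148  -1.26598148  11.14450043]
```

Force rose to 12.5 N with little further travel, and the lever is at 20.3°, so the stop is reached. I'll hold, then let it out fully.

Call:
servo_tool(
  rows=[
    [[1,0,0,0,0,0,0],[1,0,0,0,0,0,0],[1,0,0,0,0,0,0],[-4,0,0,0,0,0,0],[-6,0,0,0,0,0,0],[-8,1,0,0,0,0,0],[-8,1,0,0,0,0,0],[-8,1,0,0,0,0,0],[-8,1,0,0,0,0,0],[-8,0,0,0,0,0,0],[0,0,0,0,0,0,0],[0,0,0,0,0,0,0]],
  ],
)

```text
clock: 7.22
ee_pos: [460.4, 167.7, 131.7]
orientation: [0.707, -0.705, 0.049, -0.006]
force: [0.4, -0.5, -0.1]
gripper_width: 0.6
```

Run:
```python
from h import *
o=get_obs(); p,d=snap('wrist','w6'); lever(wristworld(d,o),p,d);o=get_obs();print(o['ee_pos'],o['force'],o['orientation'])
q=o['orientation'];M=Rot.from_quat(np.r_[q[1:],q[0]]).as_matrix();print(M.round(3)); a=M[:,1];print('fix rotvec deg',np.degrees(np.cross(a,[0,0,-1])))
```

```text
3457 2681 lever deg 15.87 x at y=165 491.8112 perp [-3.4  4. ] y range [149. 241.] ztop [139.3 140.5]
[460.31104468 167.63948786 131.68728917] [-0.41819235 -0.86676632  0.42014946] [ 0.70708114 -0.70538388  0.04934536 -0.00590514]
[[ 0.995 -0.061  0.078]
 [-0.078  0.005  0.997]
 [-0.061 -0.998 -0.   ]]
fix rotvec deg [-0.27487126 -3.51017002 -0.        ]
```

The lever is back at 15.9°, fully out, with zero force. I'll correct the tool's 3.5° tilt and press again.

Call:
servo_tool(
  rows=[
    [[2,0,0,0,-3.5,0,0],[4,-1,0,0,0,0,0],[5,-1,0,0,0,0,0],[5,0,0,0,0,0,0],[5,-1,0,0,0,0,0],[5,0,0,0,0,0,0],[5,-1,0,0,0,0,0],[5,0,0,0,0,0,0],[5,0,0,0,0,0,0],[4,0,0,0,0,0,0],[4,0,0,0,0,0,0],[3,0,0,0,0,0,0]],
  ],
)

```text
clock: 8.78
ee_pos: [507.2, 160.9, 130.3]
orientation: [0.707, -0.706, 0.035, -0.02]
force: [-7.2, -0.7, 6.4]
gripper_width: 0.8
```

Call:
servo_tool(
  rows=[
    [[4,0,0,0,0,0,0],[4,0,0,0,0,0,0],[3,0,0,0,0,0,0],[4,0,0,0,0,0,0],[4,0,0,0,0,0,0],[4,0,0,0,0,0,0]],
  ],
)

```text
clock: 9.52
ee_pos: [512.9, 160.8, 129.8]
orientation: [-0.706, 0.707, -0.047, 0.005]
force: [-11.9, -2.0, 10.8]
gripper_width: 0.3
```

Run:
```python
from h import *
for i in range(4):
    o=get_obs(); p,d=snap('wrist',f'w7{i}'); lever(wristworld(d,o),p,d);o=get_obs();print(o['clock'],o['ee_pos'],o['force'],abs(o['dq']).max())
```

```text
2319 2319 lever deg -4.41 x at y=165 530.0334 perp [-3.5  3.3] y range [146. 239.] ztop [139.3 140.5]
9.575 [512.96238325 160.74702739 129.78495423] [-11.55953043  -1.22313025  11.0440516 ] 0.01219515706813549
2319 2319 lever deg -4.43 x at y=165 530.0742 perp [-3.5  3.3] y range [146. 239.] ztop [139.3 140.4]
9.625 [512.95460048 160.72575602 129.79090493] [-13.03900585  -1.17867431  11.47016901] 0.0078005346060256685
2319 2319 lever deg -4.41 x at y=165 530.07715 perp [-3.5  3.3] y range [146. 239.] ztop [139.3 140.5]
9.675 [512.95010532 160.75546014 129.79820774] [-11.26944769  -0.98457186  10.01162455] 0.004736616415872448
2320 2320 lever deg -4.39 x at y=165 530.0513 perp [-3.5  3.3] y range [146. 239.] ztop [139.3 140.5]
9.725 [512.92359951 160.76293671 129.78500475] [-11.44915315   0.63511366  10.17348308] 0.002043241262572405
```

Run:
```python
from h import *
a,d=snap('top','top1'); b,_=snap('side','side1')
cv2.imwrite('pics/fin.png',cv2.resize(np.vstack([a[150:270,80:450],b[80:380,100:470]])[:,:,::-1],None,fx=1.35,fy=1.35))
o=get_obs();print(o['force'],o['ee_pos'])
```

```text
[-10.78288118  -0.99378824  10.84991572] [512.92948564 160.7479431  129.78720417]
```

View pics/fin.png

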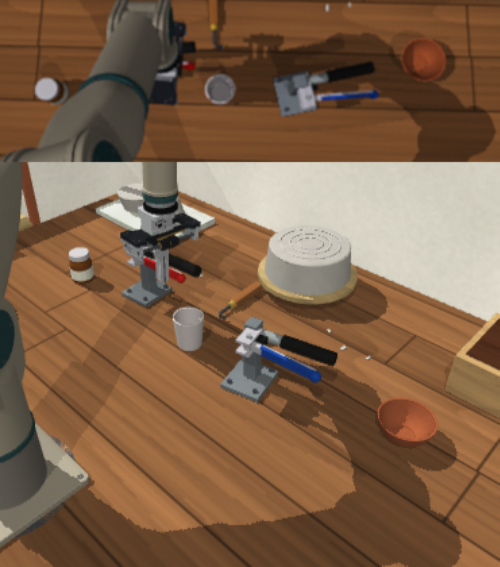

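The red lever lies nearly parallel to the bar at (170,268), with the closed fingers on its outer side. The blue lever and the loose things look unmoved. Handing in.

```bash
python3 -c "
from workcell import *
print(job_done()); print(get_obs()['force'])"
```

```text
the job is handed in; nothing more can be done
None
the job is handed in; nothing more can be done
```

I pressed the red brake lever to its stop with the closed fingers, let it spring all the way out, pressed it to the stop again and handed in while still holding it.

- **First press:** the lever measured about 0.355 rad, slightly into the rubber. The horizontal push was about 12.5 N, with a clear rise at the stop.
- **Release:** the lever came back to its starting angle within 0.1° (0.002 rad), with no force on the tool.
- **Final hold:** the lever measured about 0.355 rad and was steady over four wrist pictures, with an 11–13 N horizontal push. All readings stayed far below the 45 N limit.
- **Bench:** in the last camera views the blue lever, cup, bowl, jar and turner look where they were. I judged that by eye and did not measure it.

Two things were not ideal. The force sensor also showed about 11 N upwards while pressing, and I did not find the cause. The tool leaned about 3.5° under load; I corrected that before the second press, but it leaned again by about the same amount.

The hand-in reported no verdict.

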